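Lever the snap-in cover off its catches on a battery box

ROBOT

A 6-joint arm with a two-finger parallel gripper is mounted at the origin on the work surface. World frame = base frame: x ahead of the robot, y to its left, z up, the work surface at z = 0. Lengths are in m, angles in rad, forces in N, time in s.
With the tool pointing down it reaches from about 0.35 to 0.975 m from the base axis. Payload 4.9 kg.
Tool frame: the origin (TCP) lies midway between the tips of the shut fingers; the grasp point (between the pads) lies 19 mm behind it (ctrl.hold_point_z is the distance from the TCP to the grasp point, in m); z points along the fingers, y is the line along which they close (so a half turn about z gives the same grasp; the last joint's range is limited). The gripper opens to 85 mm and grips with 20 to 120 N. Pads are 22 mm wide; open, the fingers measure 114 mm over their backs; the gripper's body (76 mm by 85 mm) begins 54 mm behind the grasp point. The pads swing forward as they close: fully open they stand 13 mm farther back than shut.
Start: joints at [-1.352, 0.053, 1.613, -0, 1.476, -0.119], TCP at [0.207, -0.59, 0.231] pointing down, gripper open.
Joint ranges: [-3.01, 3.01], [-1.01, 2.22], [0.06, 2.58], [-1.02, 4.17], [0.09, 2.62], [-3.14, 3.14]. Speed limits (rad/s): [2.57, 2.57, 3.14, 3.14, 3.14, 3.14].

INTERFACE

Orientations are given as a rotation vector (axis times angle).
In Python, from station import status, viewer, finish_job, ctrl gives the robot as it stands.
- The arm moves only by the shell command python3 -m jog 'ROWS' [FORCE]. ROWS is JSON, a list of rows, each a list of 7 numbers: the turn, a rotation vector about the tool's x, y, z each as a share of 5 degrees, from -1 to 1, then the shift along the tool's x, y, z each as a share of 30 mm, from -1 to 1, then the opening, from -1 (shut) to 1 (fully open). A call has 1 to 5 rows; each row shifts and turns the commanded pose from where the row before left it, along the tool's axes as they then stand; what a row does not reach is not made up. A row lasts 1/8 s, in which the tool goes at most 62.5 mm and 10.7 degrees, less where a joint would pass 70% of its speed; a pose out of reach is approached as far as the arm can. A call with a number of a shift or a turn outside -1 to 1 is refused whole. A call with a gripper value outside its range is refused whole. The fingers move at their own pace and stop on an object; FORCE is the grip in N (left out, the last holds). Time passes only in rows, so rows that do not move let the fingers close. It gives the time, the measured TCP pose, the force, the opening and the grip force at its end, in the units of the state.
- status.get_obs(): the state, without advancing time (a new reading comes with each control period).
- viewer.get_image(name): name is "side" or "top"; returns a dict with "img" (420x560x3 uint8, red, green, blue), "fovy" (degrees; the focal length in pixels is half the picture's height over the tangent of half this angle, whatever the lens; pixels are square), "cx", "cy" (the principal point, pixels), "rvec" (rotation vector, rad) and "tvec" (3), from world to camera coordinates, as OpenCV has them. Camera axes: x right, y down, z forward; pixel columns grow to the right and rows downward; lengths in m; the calibration is good to about 2 mm. A picture is of the moment at which its call begins. There is no depth.
- finish_job(): hands the job in; it is judged then, once.
The state is a dict: "t": time; "q": joint angles; "dq": joint speeds; "effort": joint torques, N m; "tool_pos": TCP position; "tool_rot": TCP orientation; "contact_force": force on the tool from outside, world axes, zero at the start; "wrist_torque": the same for the moment, N m; "opening": finger opening in m; "grip_force": force on a finger pad.
Only numpy, scipy, OpenCV 4.12 (cv2) and the standard library are available. Lean on these libraries where they do the work, as an engineer would, in place of code of your own. Each camera call takes 0.05 s, during which the arm holds its last target. There are 200 camera calls.

TASK

The cover of the preamplifier's battery box is snapped down under its two catches. Take the flat opener from the rubber mat, push its blade through the slot in the front of the box so that it is under the cover, and lever the cover's front edge up past the catches so that it stays up by itself, loose but still lying on the box. Then draw the blade out and lay the opener back down on the mat; do not touch the cover with the gripper, and do not disturb the dish, the jar and the wooden block.

Things in the scene. Friction and masses are not known exactly. Their poses are not given: they have to be found in the camera images.
- box: Bare aluminium battery box fixed to the bench, 120 (x) by 110 (y) by 99 mm tall; its front (-x, two brass sockets below a slot) faces roughly towards the robot. Origin: centre of its underside; z up. In a recess on top the cover lies on ledges 96 mm above the bench. Front wall 5 mm thick (x -60 to -55 mm). Below the cover it is hollow down to z = 70 mm between y = +-36 mm.
- slot (a point): Centre of the slot's mouth on the outer face of the box's front wall, 90 mm above the bench; axes as the box. The slot is 40 mm wide (y) and 10 mm high (z 85 to 95 mm). The seated cover's underside lies 1 mm above the slot's top, so a level blade cannot lift it.
- sill (a point): Middle of the inner edge of the slot's sill (x = -55, z = 85 mm in the box's frame; axes as the box), the fulcrum for the blade. With the blade tip 33 to 38 mm past it, turn the opener about it, tip up, handle down, about 30 degrees from level; the slot allows about 40.
- catches (a point): Midpoint between the two catches (axes as the box): spring-loaded 6 mm steel balls, 43 mm either side in y, in posts at the box's front corners (to 118 mm high, outside y = +-43 mm). They jut 1.6 mm over the cover's side edges. Raised 6 mm there (10 to 20 N in all), the cover passes; the balls snap in below it and hold its front edge about 10 mm above its seat.
- cover: Black plastic cover plate, 100 (x) by 84 (y) by 3 mm, 70 g, loose but held down by the two catches, less than 1 mm of play all round. Origin: centre of its underside; seated this is at x = -4 mm, y = 0, z = 96 mm in the box's frame. Once past the catches it slopes up to the front by about 6 degrees.
- cover_front (a point): Middle of the lower front (-x) edge of the cover, 50 mm in front of its origin. Seated it is 96 mm above the bench; resting on the catches about 106 mm.
- opener: Flat opener, 140 mm long, about 90 g, lying on the mat with its tip towards its +x. Wooden handle 80 (x) by 14 (y) by 18 mm (z), steel blade 60 mm long, 12 mm wide, 4 mm thick, straight on from the handle's end at mid-height. Origin: centre of the handle's underside; the handle runs x -40 to 40 mm, the blade x 40 to 100 mm, z 7 to 11 mm.
- opener_tip (a point): Middle of the blade's tip: x = 100 mm, z = 9 mm in the opener's frame.
- mat: Black rubber mat fixed on the bench, 180 (x) by 130 (y) by 3 mm thick. Origin: centre of its underside, on the bench.
- dish: Bystander: open round glass dish, 80 mm across, 16 mm high. Origin: centre of its underside.
- jar: Bystander: small amber glass jar with a white cap, 48 mm across, 70 mm high. Origin: centre of its underside.
- block: Bystander: light wooden specimen block 50 by 50 by 35 mm with a steel stub 12 mm across and 20 mm high on top. Origin: centre of its underside.
Things that resemble listed ones, but are neither listed nor needed, are in the scene too. Of the things shaped like the cover, the black one is meant. Of the things that look like the box, the smaller one is meant.

How it is judged:
By the outcome, as a careful person would: the job done as asked, in the order asked, and still so for the second after the job is handed in, with the robot touching nothing.
It also fails if it takes over 61 s, if anything falls off the work surface, if the arm or the gripper's body presses on something with over 40 N, if the wrist force passes 120 N, or if a joint passes its speed limit or range.

## Working session

There is one attempt and no reset: what is moved stays moved. The work goes in short steps, Python scripts to look and compute and a shell command to move; the robot and the scene stay as the last step left them, time stands still between calls to the robot, and variables do not carry over. Pictures are saved under pics/ and viewed, at most 10 in all, crops included, and the job is handed in when it is done.

```bash
ls; mkdir -p pics; python3 - <<'E'
from station import status, viewer, ctrl
import cv2,json,numpy as np
o=status.get_obs();print(o['t'],o['tool_pos'],o['tool_rot'],o['opening'],ctrl.hold_point_z)
for n in('top','side'):
    d=viewer.get_image(n);cv2.imwrite(f'pics/{n}0.png',d['img'][:,:,::-1])
    print(n,d['fovy'],d['cx'],d['cy'],d['rvec'],d['tvec'],[k for k in d])
    print(-cv2.Rodrigues(np.array(d['rvec']))[0].T@d['tvec'])
E
```

```text
pics
0.0 [ 0.20700654 -0.58907725  0.23010334] [-3.09491485e+00 -5.27767142e-01  1.42714018e-04] 0.08556753501016555 0.0187
top 44.00311967627307 278.5122095515741 214.67823209705585 [ 2.15111366 -2.19525635  0.11472208] [0.10122016 0.65522426 1.33148798] ['img', 'fovy', 'cx', 'cy', 'rvec', 'tvec']
[0.52191499 0.0975733  1.38942751]
side 51.88926746331965 288.7257943859173 214.40019406273163 [ 0.74261264 -2.41182772  1.38008554] [0.60958746 0.23533027 1.1764717 ] ['img', 'fovy', 'cx', 'cy', 'rvec', 'tvec']
[0.03386745 1.0884409  0.79070366]
```

View pics/top0.png

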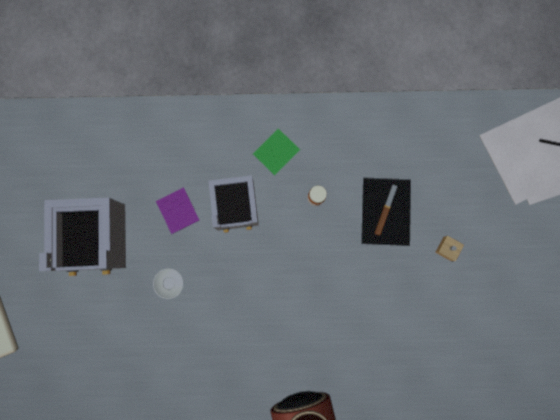

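View pics/side0.png

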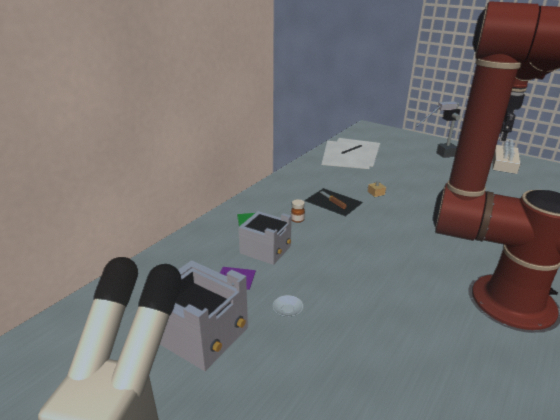

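Top view: the opener lies on the mat, with its handle at about (382,220) and its tip at (394,186). The small box is at (233,203) with its sockets facing down the picture (-x). The jar is at (318,195), the dish at (168,284) and the block at (451,248). The side view agrees, with the small box at (266,236) and the opener at (335,200).

```bash
cat > h.py <<'E'
import cv2,numpy as np
from station import status,viewer,ctrl
from scipy.spatial.transform import Rotation as R
def cam(n):
    d=viewer.get_image(n);d['f']=210/np.tan(np.radians(d['fovy'])/2)
    d['M']=cv2.Rodrigues(np.array(d['rvec']))[0];d['C']=-d['M'].T@np.array(d['tvec']);return d
def ray(d,u,v):
    r=d['M'].T@np.array([(u-d['cx'])/d['f'],(v-d['cy'])/d['f'],1]);return r/np.linalg.norm(r)
def onz(d,u,v,z):
    r=ray(d,u,v);return d['C']+r*(z-d['C'][2])/r[2]
def proj(d,p):
    c=d['M']@np.array(p)+d['tvec'];return d['f']*c[:2]/c[2]+[d['cx'],d['cy']]
def tri(d1,u1,d2,u2):
    a,b=ray(d1,*u1),ray(d2,*u2);s=np.linalg.lstsq(np.c_[a,-b],d2['C']-d1['C'],rcond=None)[0]
    p,q=d1['C']+a*s[0],d2['C']+b*s[1];return (p+q)/2,np.linalg.norm(p-q)
def crop(d,x0,y0,x1,y1,k,fn):
    cv2.imwrite(fn,cv2.resize(d['img'][y0:y1,x0:x1,::-1],None,fx=k,fy=k,interpolation=cv2.INTER_CUBIC))
E
python3 - <<'E'
from h import *
d=cam('top');s=cam('side')
im=d['img'].astype(int)
def box(m,x0,y0,x1,y1):
    z=np.zeros(m.shape,np.uint8);z[y0:y1,x0:x1]=m[y0:y1,x0:x1];
    n,l,st,c=cv2.connectedComponentsWithStats(z);i=1+np.argmax(st[1:,4]);cs,_=cv2.findContours((l==i).astype(np.uint8),0,1);return c[i],st[i,4],cv2.minAreaRect(cs[0]),(l==i)
r,g,b=im[...,0],im[...,1],im[...,2]
c,a,rect,m=box(((r-b)>30),362,178,411,246);print('handle',c,a,rect,onz(d,*c,.021))
c2,a,rect2,m2=box((r+g+b>180)&(r-b<=30),380,180,402,215);print('blade',c2,a,rect2,onz(d,*c2,.014))
mm=(m|m2);vs,us=np.nonzero(mm);P=np.array([onz(d,u,v,.016)[:2] for u,v in zip(us,vs)]);
w=np.linalg.svd(P-P.mean(0))[2][0];w*=np.sign(w[0]);t=(P-P.mean(0))@w;print('axis',w,np.degrees(np.arctan2(w[1],w[0])),'len',np.ptp(t),'ends',P.mean(0)+w*t.min(),P.mean(0)+w*t.max())
c,a,rect,m=box((r+g+b<110),210,175,256,226);print('cover',c,a,rect)
Q=np.array([onz(d,*p,.099)[:2] for p in cv2.boxPoints(rect)]);print(Q,Q.mean(0),np.diff(Q,axis=0),)
c,a,rect,m=box((r+g+b<100),355,170,420,250);Q=np.array([onz(d,*p,.003)[:2] for p in cv2.boxPoints(rect)]);print('mat',Q,Q.mean(0))
A=np.hstack([cv2.resize(d['img'][170:240,200:266,::-1],None,fx=6,fy=6,interpolation=2),cv2.resize(d['img'][175:245,360:414,::-1],None,fx=6,fy=6,interpolation=2)])
cv2.imwrite('pics/a.png',A);crop(s,230,195,310,270,8,'pics/b.png')
E
```

```text
handle [381.96236559 219.77419355] 186 ((381.94183349609375, 219.97976684570312), (6.5293474197387695, 30.388158798217773), 19.179006576538086) [ 0.63923635 -0.18560709  0.021     ]
blade [390.76  195.424] 125 ((390.70001220703125, 195.40000915527344), (6.008328437805176, 22.452173233032227), 18.434946060180664) [ 0.70465709 -0.21322188  0.014     ]
axis [ 0.92794437 -0.37271872] -21.88338561612197 len 0.1415796571302192 ends [ 0.60137513 -0.17131391] [ 0.73275318 -0.2240833 ]
cover [232.6328125  202.99131944] 1152 ((232.56483459472656, 203.05117797851562), (37.27235794067383, 31.13819122314453), 83.2901611328125)
[[0.72503655 0.24630315]
 [0.73272972 0.1686716 ]
 [0.63924199 0.15916041]
 [0.63169653 0.23625437]] [0.6821762  0.20259738] [[ 0.00769318 -0.07763155]
 [-0.09348773 -0.00951119]
 [-0.00754546  0.07709396]]
mat [[ 0.58002987 -0.13338568]
 [ 0.75335942 -0.14441581]
 [ 0.74750443 -0.26881304]
 [ 0.57421    -0.2562508 ]] [ 0.66377593 -0.20071633]
```

View pics/a.png

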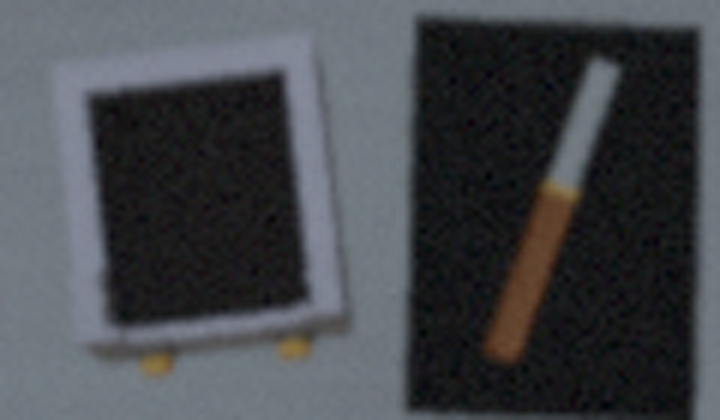

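View pics/b.png

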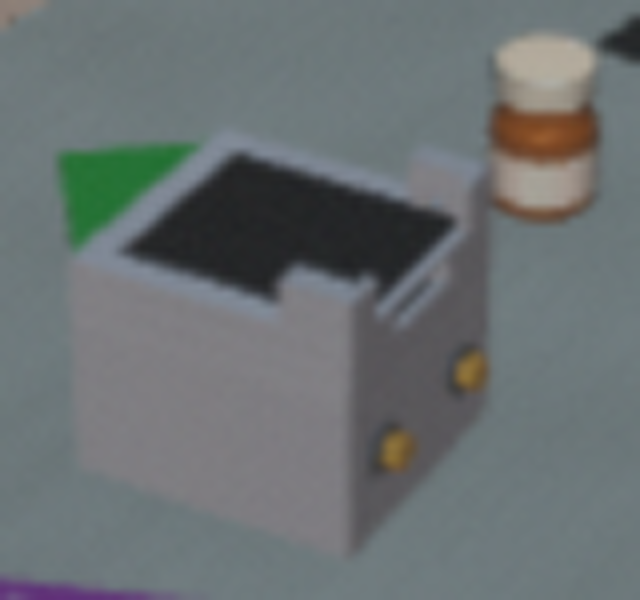

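The crops show the slot as a thin dark strip just under the front wall's top, between the two posts and centred near (411,300) in the side crop. Next I'll check the box pose from the rim corners, the sockets and the side view.

```bash
python3 - <<'E'
from h import *
d=cam('top');s=cam('side')
f=lambda x,y,k,ox,oy:((x+.5)/k-.5+ox,(y+.5)/k-.5+oy)
T=lambda x,y:f(x,y,6,200,170); S=lambda x,y:f(x,y,8,230,195)
for n,p,z in[('rimTL',T(52,65),.099),('rimTR',T(312,35),.099),('cTL',T(88,95),.099),('cTR',T(285,70),.099),('cBR',T(308,300),.099),('cBL',T(110,325),.099)]:
    print(n,onz(d,*p,z)[:2])
for n,p,z in[('slotL',S(385,322),.090),('slotR',S(443,272),.090),('base near corner',S(352,557),0),('base right',S(487,408),0),('base left',S(82,465),0)]: print(n,onz(s,*p,z)[:2])
yaw=np.radians(5.7);O=np.array([.686,.2035]);Rz=np.array([[np.cos(yaw),-np.sin(yaw)],[np.sin(yaw),np.cos(yaw)]])
for n,q in[('rimTL',(.06,.055)),('rimTR',(.06,-.055)),('cTL',(.046,.042)),('cBR',(-.054,-.042)),('slotL',(-.06,.02)),('slotR',(-.06,-.02)),('frontL',(-.06,.055)),('frontR',(-.06,-.055)),('backL',(.06,.055))]: print('pred',n,O+Rz@q)
for n,p,z in(('jar',(318,194),.07),('dish',(168,284),.01),('block',(451,248),.035)):print(n,onz(d,*p,z))
E
```

```text
rimTL [0.74044646 0.26291669]
rimTR [0.75101486 0.15400144]
cTL [0.72746488 0.24797408]
cTR [0.73640904 0.16552274]
cBR [0.63959978 0.15738108]
cBL [0.63083774 0.23965389]
slotL [0.62909808 0.21657522]
slotR [0.63068191 0.17610162]
base near corner [0.625208   0.24219536]
base right [0.63719271 0.13187788]
base left [0.74409167 0.25489502]
pred rimTL [0.74024075 0.26418724]
pred rimTR [0.75116592 0.15473113]
pred cTL [0.72760113 0.24986104]
pred cBR [0.63643843 0.1563444 ]
pred slotL [0.62431027 0.21744193]
pred slotR [0.62828306 0.1776397 ]
pred frontL [0.62083408 0.25226887]
pred frontR [0.63175925 0.14281276]
pred backL [0.74024075 0.26418724]
jar [ 0.70460316 -0.01410318  0.07      ]
dish [0.48205223 0.38203601 0.01      ]
block [ 0.5605882  -0.35984286  0.035     ]
```

```bash
python3 - <<'E'
from h import *
d=cam('top');s=cam('side')
def cen(c,f,roi):
    im=c['img'].astype(int);r,g,b=im[...,0],im[...,1],im[...,2];m=f(r,g,b).astype(np.uint8);x0,y0,x1,y1=roi
    z=np.zeros_like(m);z[y0:y1,x0:x1]=m[y0:y1,x0:x1];n,l,st,ce=cv2.connectedComponentsWithStats(z)
    i=1+np.argmax(st[1:,4]);return ce[i],st[i,4],st[i,:4]
for n,f,a,b in[('purple',lambda r,g,b:(r-g>40)&(b-g>40),(140,170,210,250),(200,250,270,300)),
 ('handle',lambda r,g,b:r-b>30,(362,178,411,246),(325,190,350,212)),
 ('green',lambda r,g,b:g-r>40,(240,120,310,180),(230,205,265,235)),
 ('stub/block',lambda r,g,b:r-b>30,(430,230,470,265),(365,180,388,198)),
 ('mat',lambda r,g,b:r+g+b<110,(355,170,420,250),(300,185,365,216))]:
    p=cen(d,f,a);q=cen(s,f,b);print(n,p[0],q[0],p[1],q[1],*tri(d,p[0],s,q[0]))
# sockets
for n,a,b in[('sockL',(222,226,230,236),(270,240,286,256)),('sockR',(245,222,253,232),(282,236,294,245))]:
    g=lambda r,g,b:r-b>30
    p=cen(d,g,a);q=cen(s,g,b);print(n,p[0],q[0],*tri(d,p[0],s,q[0]))
f=lambda x,y:((x+.5)/8-.5+230,(y+.5)/8-.5+195)
yaw=np.radians(5.7);O=np.array([.686,.2035]);c,w=np.cos(yaw),np.sin(yaw)
for n,q,e in[('base near',(-.06,.055,0),(352,557)),('base R',(-.06,-.055,0),(487,408)),('base L back',(.06,.055,0),(82,465)),('rim back L',(.06,.055,.099),(75,250)),('rim back R',(.06,-.055,.099),(225,135)),('post near top',(-.06,.055,.118),(355,295)),('post far front',(-.06,-.055,.118),(485,165)),('slotL',(-.06,.02,.09),(385,322)),('slotR',(-.06,-.02,.09),(443,272))]:
    P=[O[0]+c*q[0]-w*q[1],O[1]+w*q[0]+c*q[1],q[2]];u=proj(s,P);print(n,(u+.5-[230,195])*8-.5,'seen',e)
E
```

```text
purple [177.09943182 210.33806818] [246.976 275.176] 1056 125 [0.66191555 0.34834086 0.01521193] 0.0321166298084053
handle [381.98387097 219.62365591] [337.375      201.80208333] 186 96 [ 0.63958867 -0.18732171  0.01449281] 0.0013475427658075263
green [275.9751773  151.45390071] [243.75652174 217.20869565] 1128 115 [0.83968791 0.09709987 0.01460476] 0.022434892215917872
stub/block [448.99468085 248.32978723] [376.43010753 189.37634409] 376 186 [ 0.55961098 -0.36064043  0.01777197] 0.0015519273588087605
mat [385.92153073 211.73018941] [330. 205.] 2587 1 [ 0.66927718 -0.20251733 -0.01657969] 0.01132147560430993
sockL [225.69230769 230.        ] [279.23529412 250.94117647] [0.6180576  0.2253884  0.04192903] 0.0020837906367318876
sockR [248.66666667 227.46666667] [288.5 241. ] [0.62388622 0.16592273 0.04196174] 0.001067565388170374
base near [345.98757717 574.72920103] seen (352, 557)
base R [483.32294013 425.53397829] seen (487, 408)
base L back [ 74.53041714 480.02178441] seen (82, 465)
rim back L [ 64.99533247 263.14970949] seen (75, 250)
rim back R [220.10869118 132.77220461] seen (225, 135)
post near top [347.54277457 308.97893736] seen (355, 295)
post far front [491.14150928 170.00866312] seen (485, 165)
slotL [394.41662089 327.27924298] seen (385, 322)
slotR [446.02666309 275.82537822] seen (443, 272)
```

```bash
R='x'; python3 -m jog '[[0,0,0,1,-0.44,0,1],[0,0,0,1,-0.44,0,1],[0,0,0,1,-0.44,0,1],[0,0,0,1,-0.44,0,1],[0,0,0,1,-0.44,0,1]]'
python3 -m jog '[[0,0,0,1,-0.44,0,1],[0,0,0,1,-0.44,0,1],[0,0,0,1,-0.44,0,1],[0,0,0,1,-0.44,0,1],[0,0,0,1,-0.44,0,1]]'
python3 -m jog '[[0,0,0,1,-0.44,0,1],[0,0,0,1,-0.44,0,1],[0,0,0,1,-0.44,0,1],[0,0,0,1,-0.44,0,1],[0,0,0,1,-0.44,0,1]]'
python3 -m jog '[[0,0,0,1,-0.44,0,1],[0,0,0,1,-0.44,0,1],[0,0,0,1,-0.44,0,1],[0,0,1,0,0,0.6,1],[0,0,1,0,0,0.6,1]]'
python3 -m jog '[[0,0,1,0,0,0.6,1],[0,0,1,0,0,0.6,1],[0,0,1,0,0,0.6,1],[0,0,1,0,0,0.6,1],[0,0,1,0,0,0,1]]'
python3 -m jog '[[0,0,1,0,0,0,1],[0,0,0.25,0,0,0,1],[0,0,0,0,0,0,1]]'
cat >> h.py <<'E'
def goal(pos,yaw,pitch=0):
    """print tool-frame shift/turn in row shares; tool x along yaw, z down, pitch>0 = tip up"""
    o=status.get_obs();A=R.from_rotvec(o['tool_rot']);y,p=np.radians([yaw,pitch])
    x=np.array([np.cos(y)*np.cos(p),np.sin(y)*np.cos(p),np.sin(p)]);yy=np.array([np.sin(y),-np.cos(y),0])
    B=R.from_matrix(np.c_[x,yy,np.cross(x,yy)])
    print('t',o['t'],'pos',o['tool_pos'],'F',o['contact_force'],'open',o['opening'],'grip',o['grip_force'])
    print('turn',np.degrees((A.inv()*B).as_rotvec())/5,'shift cur axes',A.inv().apply(np.array(pos)-o['tool_pos'])/.03,'shift goal axes',B.inv().apply(np.array(pos)-o['tool_pos'])/.03)
E
python3 -c "
from h import *
goal([.639,-.1865,.005],-21.9)"
```

```text
t: 1.02
tool_pos: [0.3275, -0.4769, 0.2314]
tool_rot: [3.097, 0.528, 0.0]
contact_force: [0.3, 0.4, 0.3]
opening: 0.0854
grip_force: 0.0
t: 1.65
tool_pos: [0.4471, -0.3649, 0.2314]
tool_rot: [3.097, 0.528, 0.0]
contact_force: [-0.2, -1.2, -0.9]
opening: 0.0857
grip_force: 0.0
t: 2.28
tool_pos: [0.5668, -0.2529, 0.2314]
tool_rot: [3.097, 0.528, 0.0]
contact_force: [0.5, -0.1, 0.2]
opening: 0.0853
grip_force: 0.0
t: 2.9
tool_pos: [0.6384, -0.1861, 0.1951]
tool_rot: [3.131, 0.253, 0.001]
contact_force: [-0.7, -0.6, 0.3]
opening: 0.0852
grip_force: 0.0
t: 3.52
tool_pos: [0.6366, -0.186, 0.1208]
tool_rot: [-3.111, 0.432, 0.006]
contact_force: [0.3, 0.2, 0.7]
opening: 0.0851
grip_force: 0.0
t: 3.9
tool_pos: [0.6379, -0.1865, 0.1234]
tool_rot: [3.085, -0.595, 0.0]
contact_force: [-0.0, -0.5, -0.2]
opening: 0.0857
grip_force: 0.0
t 3.9 pos [ 0.63791742 -0.1865327   0.12336573] F [-0.0077821  -0.52852441 -0.19924544] open 0.08573803054532982 grip 0.0
turn [ 0.00041052 -0.00100239  0.01202044] shift cur axes [ 0.03274538 -0.01457771  3.94552653] shift goal axes [ 0.03307528 -0.01447088  3.94552417]
```

```bash
python3 -m jog '[[0,0,0,0,0,1,1],[0,0,0,0,0,1,1],[0,0,0,0,0,1,1],[0,0,0,0,0,0.5,0.2],[0,0,0,0,0,0.4,-0.2]]' 30
python3 -m jog '[[0,0,0,0,0,0,-0.4],[0,0,0,0,0,0,-0.4]]' 
python3 -m jog '[[0,0,0,0,0,0,-1],[0,0,0,0,0,0,-1],[0,0,0,0,0,0,-1],[0,0,0,0,0,0,-1],[0,0,0,0,0,0,-1]]' 100
python3 -c "
from h import *
goal([.639,-.1865,.005],-21.9)
d=cam('top');s=cam('side')
A=np.hstack([cv2.resize(c['img'][y:y+75,x:x+65,::-1],None,fx=6,fy=6,interpolation=2) for c,x,y in((d,355,175),(s,295,155))]);cv2.imwrite('pics/c.png',A)"
```

```text
t: 4.53
tool_pos: [0.6381, -0.1866, 0.006]
tool_rot: [3.084, -0.596, 0.001]
contact_force: [-0.2, 0.6, 0.0]
opening: 0.0518
grip_force: 0.0
t: 4.78
tool_pos: [0.6388, -0.1869, 0.0076]
tool_rot: [3.084, -0.596, 0.003]
contact_force: [-0.1, 0.2, 0.1]
opening: 0.0257
grip_force: 0.0
t: 5.4
tool_pos: [0.639, -0.187, 0.0081]
tool_rot: [3.084, -0.596, 0.004]
contact_force: [-0.8, 0.4, 6.4]
opening: 0.0111
grip_force: 99.4
t 5.4 pos [ 0.63900811 -0.18699489  0.00810078] F [-0.77050897  0.43527757  6.3766709 ] open 0.01110341380896841 grip 99.40905690193176
turn [ 0.00084542 -0.03042414  0.00176304] shift cur axes [-0.00667576 -0.01521389  0.10334076] shift goal axes [-0.0064037  -0.01520526  0.10335925]
```

View pics/c.png

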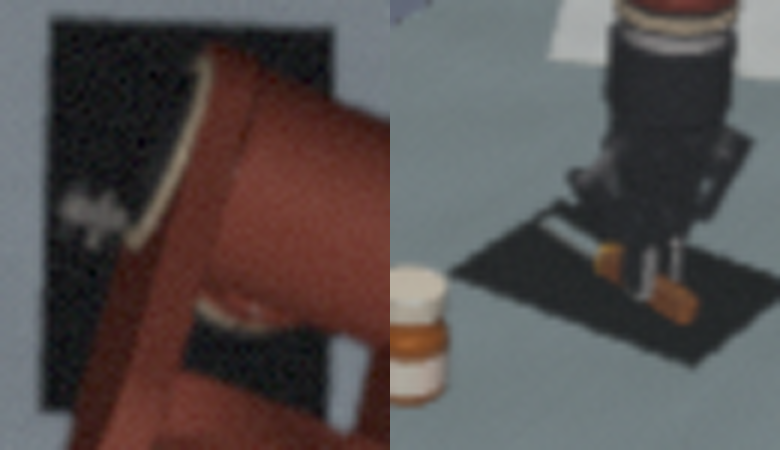

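The opener is gripped at mid-handle: in the side half the handle runs from (605,258) to (685,300), with the fingers between. I'll lift it and carry it to a point in front of the slot.

```bash
python3 -m jog '[[0,0,0,0,0,-0.5,-1],[0,0,0,0,0,-1,-1],[0,0,-1,0,0,-1,-1],[0,0,-1,0,0,-1,-1],[0,0,-1,0,0,-1,-1]]'
python3 -m jog '[[0,0,-1,0,0,-0.9,-1],[0,0,-1,0,0,0,-1],[0,0,-0.5,0,0,0,-1],[0,0,0,-0.27,-0.98,0,-1],[0,0,0,-0.27,-0.98,0,-1]]'
python3 -m jog '[[0,0,0,-0.27,-0.98,0,-1],[0,0,0,-0.27,-0.98,0,-1],[0,0,0,-0.27,-0.98,0,-1],[0,0,0,-0.27,-0.98,0,-1],[0,0,0,-0.27,-0.98,0,-1]]'
python3 -m jog '[[0,0,0,-0.27,-0.98,0,-1],[0,0,0,-0.27,-0.98,0,-1],[0,0,0,-0.27,-0.98,0,-1],[0,0,0,-0.27,-0.98,0,-1],[0,0,0,-0.27,-0.98,0,-1]]'
python3 -m jog '[[0,0,0,-0.27,-0.98,0.3,-1],[0,0,0,0,0,1,-1],[0,0,0,0,0,1,-1],[0,0,0,0,0,0,-1],[0,0,0,0,0,0,-1]]'
python3 -c "
from h import *
goal([.4974,.1833,.086],5.7)
d=cam('top');s=cam('side')
A=np.hstack([cv2.resize(c['img'][y:y+100,x:x+90,::-1],None,fx=4,fy=4,interpolation=2) for c,x,y in((d,200,170),(s,230,190))]);cv2.imwrite('pics/d.png',A)"
```

```text
t: 6.12
tool_pos: [0.6375, -0.1864, 0.1426]
tool_rot: [-3.136, 0.184, 0.0]
contact_force: [0.7, -0.6, -1.0]
opening: 0.0111
grip_force: 98.6
t: 6.75
tool_pos: [0.6154, -0.1291, 0.1684]
tool_rot: [-3.138, -0.152, 0.001]
contact_force: [0.5, 0.1, 0.2]
opening: 0.0108
grip_force: 98.6
t: 7.38
tool_pos: [0.5606, 0.0137, 0.1686]
tool_rot: [-3.138, -0.154, 0.0]
contact_force: [0.2, 0.9, -0.3]
opening: 0.0111
grip_force: 98.6
t: 8.0
tool_pos: [0.5059, 0.1559, 0.1686]
tool_rot: [-3.138, -0.153, -0.0]
contact_force: [0.5, -1.0, -1.4]
opening: 0.0112
grip_force: 98.6
t: 8.62
tool_pos: [0.4964, 0.1836, 0.1006]
tool_rot: [-3.138, -0.153, -0.002]
contact_force: [0.8, -0.2, -0.1]
opening: 0.0111
grip_force: 98.6
t 8.625 pos [0.49637746 0.18364298 0.10062731] F [ 0.78099858 -0.17146085 -0.07672897] open 0.01110425637070814 grip 98.57126712799072
turn [-0.00214507 -0.0179365  -0.02018488] shift cur axes [0.03204341 0.01479548 0.48762486] shift goal axes [0.0327806  0.01476129 0.4875769 ]
```

View pics/d.png

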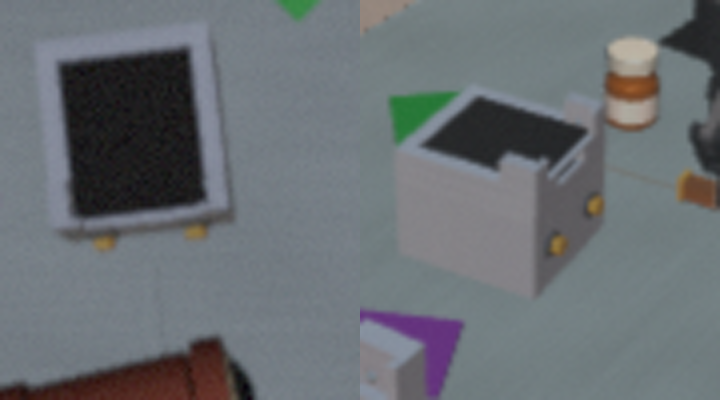

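The blade shows faintly: in the top half from about (163,345) to (157,265), in the side half from the ferrule at (685,187) to about (608,168). I'll measure it by differencing against the first pictures.

```bash
python3 - <<'E'
from h import *
o=status.get_obs();A=R.from_rotvec(o['tool_rot']);P=lambda x,z=-.004,y=0:np.array(o['tool_pos'])+A.apply([x,y,z])
for n,(x0,y0,x1,y1) in(('top',(225,226,255,262)),('side',(278,222,312,246))):
    c=cam(n);acc=np.zeros((420,560,3))
    for _ in range(4): acc+=cv2.GaussianBlur(cam(n)['img'],(3,3),0).astype(float)/4
    ref=cv2.GaussianBlur(cv2.imread(f'pics/{n}0.png')[:,:,::-1],(3,3),0).astype(float)
    D=np.abs(acc-ref).sum(2);
    print(n,'tip',proj(c,P(.1)),'ferr',proj(c,P(.04)))
    print('rows',y0,'..  cols',x0); print('\n'.join(str(y)+' '+' '.join('%2d'%v for v in D[y,x0:x1]) for y in range(y0,y1)))
E
```

```text
top tip [236.44302073 236.99613023] ferr [239.13175422 261.20662789]
rows 226 ..  cols 225
226 13 10 13 12  9 10 12  9  5  6 10 10 10  8  6  8  9  8  8  9 10  6  4  5  7  9 11  7  8 11
227  9  9  9 11  9  7  9  7  4  5  7 11 10  7  8  9  8  6  6  7 10  8  5  7  9 10 10 10  9  9
228  8  8  9  9  8 10 10  8  7  7 10 12 13 10  9  9  7  9 10  9 11  9  9 10 10  8  9 10  9  7
229 13 11 10 10 10 12 11 10 10 14 14 15 12  9  9  8  9 10 11 12 12  9  9 11 12 10 10 11  9 10
230 15 14 11  8 11 10 10  8  9 12 15 14 12 10  9  8 10 11 11 12 12 11 11 12 14 12 11 11 12 12
231 14 13  9  7  9  9  9 11 11 10  9 12 11 11 10  7  8 11 11 11 11 12 13 15 12 11 10 11 13 16
232 12 13 11 11 10 10 11 13 14 12 11 10 11 11 11  8  7 11 12 10  9 11 12 14 12  9 12 13 16 16
233 13 11 10 11 14 13 14 14 15 12 13 12 12 11 11 10  9 10 12 11 11 12 13 12 11 12 12 12 15 14
234 12 13  9  9 12 13 13 13 12 12 13 14 13 11 10 13 12 10 11 12 12 12 14 12 11 13 12 12 12 13
235 11 13 12 10 11 11 11 10 11 11 14 14 14 10 10 12 13 11 12 13 12 13 13 11 11 13 12 13 16 13
236 11 13 15 13 12 13 12 13 12 13 15 15 12  9  8 12 15 14 14 13 13 14
[... 4421 characters left out ...]
 14 16 17 17 17 18 17 16 15 16 17 15 15 15 14 16 15 16 47 87 109
240 11 11 11 12 12 14 13 13 13 11 11 11 12 14 16 15 16 17 17 17 16 16 16 16 16 16 15 16 16 17 13 30 59 76
241 11 11 11 12 12 14 13 12 14 11 12 11 10 13 16 16 16 15 15 17 16 17 17 16 16 17 16 16 16 16 16 13 18 25
242 11 12 11 12 13 12 11  9  9 11 11 10 10 13 16 15 14 14 13 14 15 16 17 16 17 16 16 16 14 15 15 15 14  9
243 12 11 12 12 12 11  9  8  8 10  9 10 11 13 16 15 15 14 14 13 13 15 17 17 16 15 14 15 14 13 14 15 15 15
244 12 12 11 11 10 11 10  9  9 11  9 12 12 14 15 15 15 15 15 15 14 16 17 17 16 15 15 14 13 14 14 17 16 15
245 11 12 12 12 12 12 11 10 10 10 12 11 12 15 17 15 14 16 18 17 16 18 16 17 17 18 15 15 13 14 15 16 17 16
```

```bash
python3 -m jog '[[0,0,0,0,0,0.45,-1],[0,0,0,0.5,0,0,-1],[0,0,0,0.37,0,0,-1],[0,0,0,0,0,0,-1]]'
python3 -c "
from h import *
goal([.567,.190,.086],5.7)
s=cam('side');a=np.zeros(s['img'].shape)
for _ in range(6): a+=cam('side')['img']/6.
a=np.clip((a[200:255,255:325]-60)*1.9,0,255).astype(np.uint8)
cv2.imwrite('pics/e.png',cv2.resize(a[:,:,::-1],None,fx=10,fy=10,interpolation=2))
o=status.get_obs();A=R.from_rotvec(o['tool_rot'])
for x in(.04,.1):print((proj(s,o['tool_pos']+A.apply([x,0,-.004]))+.5-[255,200])*10-.5)"
```

```text
t: 9.72
tool_pos: [0.5231, 0.1862, 0.0862]
tool_rot: [-3.138, -0.153, -0.001]
contact_force: [-0.6, 0.1, -0.1]
opening: 0.0108
grip_force: 98.6
t 9.725 pos [0.52313797 0.18618348 0.08620353] F [-0.56623352  0.05762892 -0.12436169] open 0.010795744003147152 grip 98.56557369232178
turn [-0.00109619 -0.00908015 -0.02390085] shift cur axes [1.46750345 0.01556384 0.00794545] shift goal axes [1.46747363 0.01862394 0.00678426]
[475.45822985 387.02582843]
[293.67857182 330.42658898]
```

View pics/e.png

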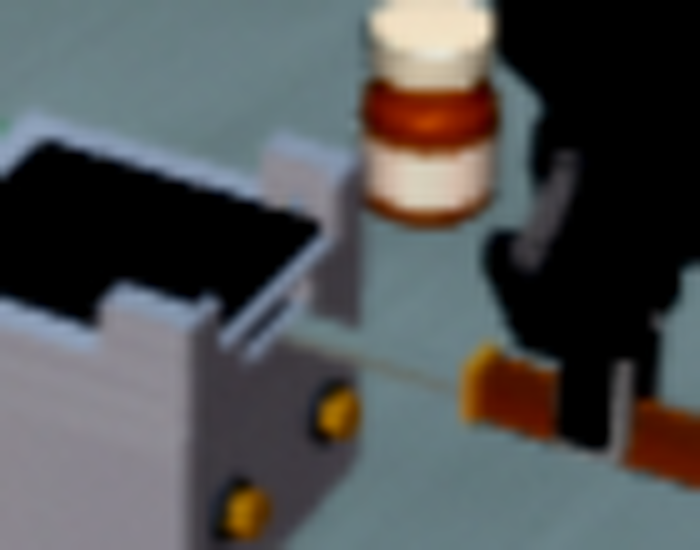

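The ferrule is at (470,385) and the tip at about (288,327), lined up with the slot centre near (268,318). I'll push in step by step while watching the force.

```bash
python3 -m jog '[[0,0,0,0.2,0,0,-1],[0,0,0,0.2,0,0,-1],[0,0,0,0.1,0,0,-1]]'
python3 -m jog '[[0,0,0,0.2,0,0,-1],[0,0,0,0.2,0,0,-1],[0,0,0,0,0,0,-1]]'
```

```text
t: 10.45
tool_pos: [0.5372, 0.1876, 0.0859]
tool_rot: [-3.138, -0.154, -0.0]
contact_force: [-0.3, -0.3, -0.8]
opening: 0.0112
grip_force: 98.6
t: 10.82
tool_pos: [0.5491, 0.1888, 0.0859]
tool_rot: [-3.138, -0.153, -0.0]
contact_force: [0.2, -0.0, -0.9]
opening: 0.0109
grip_force: 98.6
```

```bash
python3 -m jog '[[0,0,0,0.2,0,0,-1],[0,0,0,0.2,0,0,-1],[0,0,0,0.2,0,0,-1],[0,0,0,0,0,0,-1]]'
python3 - <<'E'
from h import *
goal([.567,.190,.086],5.7)
s=cam('side');a=np.zeros(s['img'].shape)
for _ in range(6): a+=cam('side')['img']/6.
a=np.clip((a[200:255,255:325]-60)*1.9,0,255).astype(np.uint8)
cv2.imwrite('pics/f.png',cv2.resize(a[:,:,::-1],None,fx=10,fy=10,interpolation=2))
o=status.get_obs();A=R.from_rotvec(o['tool_rot'])
for x in(.04,.1):print((proj(s,o['tool_pos']+A.apply([x,0,-.004]))+.5-[255,200])*10-.5)
# lever plan about slot centre
C=np.array([.6268,.1962,.090])-0; u=np.array([np.cos(np.radians(5.7)),np.sin(np.radians(5.7)),0])
C=C+.0025*u; 
for a in(5,10,15,20,25,30):
    p=np.radians(a);X=u*np.cos(p)+[0,0,np.sin(p)];Z=-(-u*np.sin(p)+[0,0,np.cos(p)])
    print(a,C-.0625*X+.004*Z)
E
```

```text
t: 11.32
tool_pos: [0.567, 0.1905, 0.0859]
tool_rot: [-3.138, -0.153, -0.0]
contact_force: [-0.4, 0.3, -0.7]
opening: 0.0111
grip_force: 98.6
t 11.325 pos [0.56700476 0.19052471 0.08588685] F [-0.43569974  0.2710103  -0.70686622] open 0.011088671528474694 grip 98.56555223464966
turn [-0.00022659 -0.00220343 -0.02070059] shift cur axes [-0.00186276  0.01739128 -0.0037723 ] shift goal axes [-0.0018949   0.01738796 -0.00377159]
[338.29232668 344.37848528]
[161.47720756 289.32484892]
5 [0.56768022 0.19029906 0.08056799]
10 [0.56873264 0.19040411 0.07520776]
15 [0.57024593 0.19055515 0.06996011]
20 [0.57220856 0.19075105 0.06486497]
25 [0.57460559 0.19099031 0.05996113]
30 [0.57741879 0.1912711  0.0552859 ]
```

View pics/f.png

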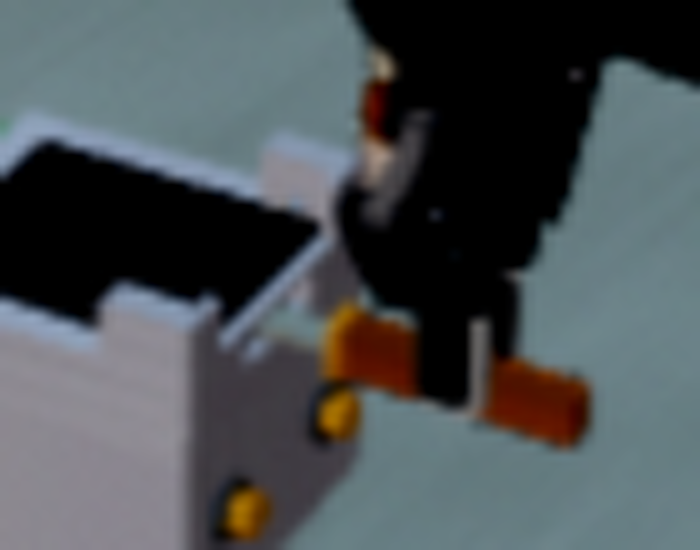

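The blade is in the slot, with the ferrule at (335,345) about 22 mm in front of the mouth. I'll go 2.5 mm deeper, then lever about the slot centre in steps of 5 degrees.

```bash
python3 -m jog '[[0,0,0,0.08,0,0,-1],[0,0.5,0,0.01,0,0.09,-1],[0,0.5,0,0.01,0,0.09,-1],[0,0,0,0,0,0,-1]]' 120
python3 -m jog '[[0,0.5,0,0.01,0,0.09,-1],[0,0.5,0,0.01,0,0.09,-1],[0,0,0,0,0,0,-1]]'
python3 -m jog '[[0,0.5,0,0.01,0,0.09,-1],[0,0.5,0,0.01,0,0.09,-1],[0,0,0,0,0,0,-1]]'
```

```text
t: 12.18
tool_pos: [0.5689, 0.1907, 0.08]
tool_rot: [-3.131, -0.153, -0.135]
contact_force: [-1.0, 0.0, -0.5]
opening: 0.0102
grip_force: 122.3
t: 12.55
tool_pos: [0.57, 0.1908, 0.0745]
tool_rot: [-3.118, -0.153, -0.269]
contact_force: [-0.5, -1.3, -2.0]
opening: 0.0102
grip_force: 122.1
t: 12.92
tool_pos: [0.5716, 0.1909, 0.0693]
tool_rot: [-3.099, -0.152, -0.403]
contact_force: [-0.5, -0.2, -2.6]
opening: 0.0105
grip_force: 122.0
```

```bash
python3 -m jog '[[0,0.5,0,0.01,0,0.09,-1],[0,0.5,0,0.01,0,0.09,-1],[0,0,0,0,0,0,-1]]'
python3 -m jog '[[0,0.5,0,0.01,0,0.09,-1],[0,0.5,0,0.01,0,0.09,-1],[0,0,0,0,0,0,-1]]'
python3 - <<'E'
from h import *
goal([.57,.19,.06],5.7,30);print(status.get_obs()['wrist_torque'])
E
```

```text
t: 13.3
tool_pos: [0.5739, 0.1912, 0.0644]
tool_rot: [-3.075, -0.15, -0.538]
contact_force: [-0.6, 1.0, -2.2]
opening: 0.0103
grip_force: 122.0
t: 13.68
tool_pos: [0.5766, 0.1914, 0.0598]
tool_rot: [-3.044, -0.149, -0.671]
contact_force: [-1.1, -0.3, -2.0]
opening: 0.0105
grip_force: 122.1
t 13.675 pos [0.57659988 0.19141972 0.05983928] F [-1.06363627 -0.306044   -2.01289473] open 0.010478493549706152 grip 122.11160659790039
turn [ 0.01144908  1.02943917 -0.01720297] shift cur axes [-0.20060925  0.02564165 -0.09881753] shift goal axes [-0.1909719   0.02523992 -0.11644376]
[-0.09035782  0.55403244 -0.01986467]
```

```bash
python3 -m jog '[[0,0.5,0,0.01,0,0.09,-1],[0,0.5,0,0.01,0,0.09,-1],[0,0,0,0,0,0,-1]]'
python3 - <<'E'
from h import *
print(status.get_obs()['wrist_torque'])
L=[]
for n,x,y in(('side',255,195),('top',205,170)):
    a=np.zeros((420,560,3))
    for _ in range(6): a+=cam(n)['img']/6.
    L.append(cv2.resize(np.clip((a[y:y+65,x:x+50]-25)*1.7,0,255).astype(np.uint8)[:,:,::-1],None,fx=8,fy=8,interpolation=2))
cv2.imwrite('pics/g.png',np.hstack(L))
E
```

```text
t: 14.05
tool_pos: [0.5796, 0.1918, 0.0553]
tool_rot: [-3.008, -0.147, -0.802]
contact_force: [0.1, -0.7, -1.3]
opening: 0.0102
grip_force: 122.2
[-0.19506419  0.41368671 -0.12501777]
```

View pics/g.png

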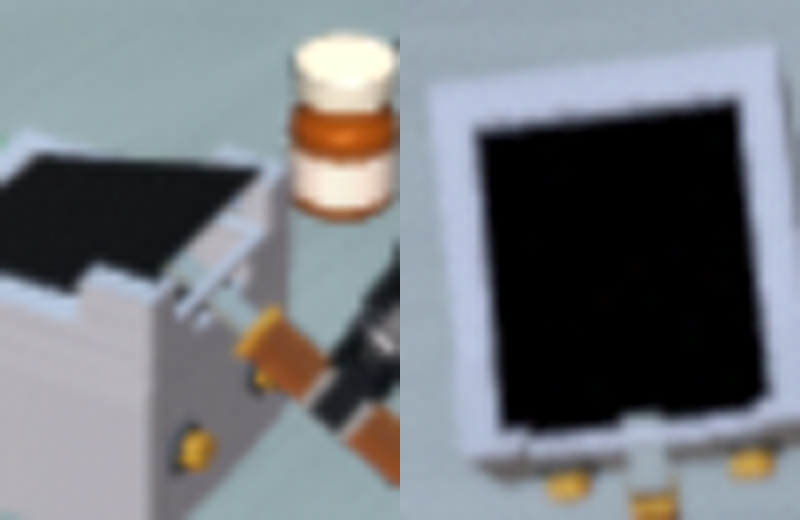

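The cover's front edge is well up: side crop, dark edge from (165,265) to (260,175), with a gap and the blade under it. I'll lower the blade back to level.

```bash
python3 -m jog '[[0,-0.5,0,0,0,-0.088,-1],[0,-0.5,0,0,0,-0.088,-1],[0,-0.5,0,0,0,-0.088,-1],[0,-0.5,0,0,0,-0.088,-1],[0,0,0,0,0,0,-1]]'
python3 -m jog '[[0,-0.5,0,0,0,-0.088,-1],[0,-0.5,0,0,0,-0.088,-1],[0,-0.5,0,0,0,-0.088,-1],[0,-0.5,0,0,0,-0.088,-1],[0,0,0,0,0,0,-1]]'
python3 -m jog '[[0,-0.5,0,0,0,-0.088,-1],[0,-0.5,0,0,0,-0.088,-1],[0,-0.5,0,0,0,-0.088,-1],[0,-0.5,0,0,0,-0.088,-1],[0,0,0,0,0,0,-1]]'
python3 - <<'E'
from h import *
goal([.567,.190,.086],5.7)
# front edge of cover in side view: dark mask lower-right boundary along the gap
c=cam('side');im=c['img'].astype(int).sum(2);m=((im<110)).astype(np.uint8);m[:, :255]=0;m[:,292:]=0;m[:205]=0;m[240:]=0
n,l,st,ce=cv2.connectedComponentsWithStats(m);i=1+np.argmax(st[1:,4]);print(st[i],ce[i])
O=np.array([.687,.2015]);w=np.radians(5.7);u=np.array([np.cos(w),np.sin(w)]);v=np.array([-u[1],u[0]])
for z in(.099,.109,.119):print(z,[proj(c,[*(O-.054*u+y*v),z]) for y in(.042,-.042)])
for y in range(212,236): print(y,''.join('%4d'%k for k in im[y,262:292]))
E
```

```text
t: 15.28
tool_pos: [0.5763, 0.1915, 0.0658]
tool_rot: [-3.073, -0.15, -0.545]
contact_force: [0.5, -0.0, -1.5]
opening: 0.0104
grip_force: 122.2
t: 15.9
tool_pos: [0.5731, 0.1912, 0.0755]
tool_rot: [-3.117, -0.152, -0.276]
contact_force: [-0.5, 0.2, -1.5]
opening: 0.0104
grip_force: 122.3
t: 16.52
tool_pos: [0.5716, 0.191, 0.0855]
tool_rot: [3.138, 0.153, 0.002]
contact_force: [-0.3, 0.6, -1.7]
opening: 0.0104
grip_force: 122.3
t 16.525 pos [0.57157472 0.19097658 0.08545829] F [-0.3118373   0.55180343 -1.66825858] open 0.010370964324168204 grip 122.26373434066772
turn [ 0.0010022  -0.0180973  -0.02056158] shift cur axes [-0.15490992  0.01752604 -0.01830027] shift goal axes [-0.15496983  0.01724643 -0.0180571 ]
[275 226   2   2   3] [275.33333333 226.66666667]
0.099 [array([273.50384951, 235.54768481]), array([287.14429275, 222.20721145])]
0.109 [array([273.52293857, 232.64767506]), array([287.21604958, 219.3977074 ])]
0.119 [array([273.54218611, 229.72358923]), array([287.28837267, 216.56603281])]
212  405 402 388 389 385 382 377 380 377 374 374 371 374 373 368 369 370 369 366 371 37
[... 2212 characters left out ...]
357 318 369 345 287 345 379 401 386 322 328 393 370 308 310 319 291 275 282
231  283 240 284 373 404 406 410 412 418 422 420 413 400 356 313 336 379 413 387 347 352 370 381 361 326 316 288 268 257 293
232  421 419 414 407 404 406 408 407 406 409 408 410 362 310 287 323 392 384 335 348 366 373 374 370 340 292 245 227 222 233
233  436 436 427 406 406 406 406 408 410 409 404 379 317 284 294 377 380 307 310 350 348 350 354 364 334 267 227 225 221 218
234  431 434 424 408 405 399 404 405 407 409 407 381 313 281 287 349 317 299 375 355 315 317 328 338 324 258 224 221 216 220
235  409 414 412 414 409 407 403 401 405 405 402 379 305 283 275 289 289 327 362 310 281 284 285 302 310 252 224 219 215 216
```

```bash
python3 - <<'E'
from h import *
im=cv2.imread('pics/side0.png').astype(int).sum(2)
for y in range(212,236): print(y,''.join('%4d'%k for k in im[y,262:292]))
L=[]
a=np.zeros((420,560,3))
for _ in range(6): a+=cam('side')['img']/6.
for b in(a,cv2.imread('pics/side0.png')[:,:,::-1]):
    L.append(cv2.resize(np.clip((b[200:250,250:300]-25)*1.7,0,255).astype(np.uint8)[:,:,::-1],None,fx=8,fy=8,interpolation=2))
cv2.imwrite('pics/h.png',np.hstack(L))
E
```

```text
212  386 373 369 366 364 360 359 357 360 357 357 355 355 352 355 351 347 344 349 350 352 356 352 353 349 351 349 354 352 259
213  403 405 401 396 383 371 368 364 359 356 353 349 349 351 347 347 341 346 352 357 375 381 374 365 363 356 356 350 335 291
214  360 382 392 395 402 403 393 382 376 366 356 353 351 348 345 344 349 349 351 371 389 399 401 396 387 374 367 356 336 343
215  175 210 287 314 365 387 393 403 404 392 389 375 362 357 354 350 351 354 354 378 385 393 399 402 399 396 400 388 357 337
216  113 124 143 157 198 242 302 364 381 391 403 406 402 396 375 363 362 356 356 376 384 384 384 385 391 397 399 386 341 330
217  118 118 113 116 121 137 147 189 219 293 357 379 392 397 405 407 397 385 381 384 384 382 389 386 384 388 391 346 293 310
218  109 116 115 111 116 115 115 116 128 146 170 203 288 318 368 383 396 405 400 385 377 379 384 387 387 388 368 305 278 301
219  112 115 114 110 116 114 114 118 115 103 115 119 140 149 192 215 294 360 377 375 376 375 378 380 386 377 344 283 267 270
220  117 117 113 117 112 116 115 115 112 112 115 113 113 116 123 125 142 168 205 280 335 345 356 366
[... 1199 characters left out ...]
339 298 353 321 202 146 226 345 353 279 285 361 339 284 267 262 269 281 335
231  184 159 229 351 382 387 388 392 397 400 395 392 377 338 286 196 229 348 352 281 256 344 340 295 272 264 269 267 277 329
232  348 276 279 355 386 389 388 384 384 386 393 387 341 287 268 261 347 354 280 259 342 337 290 269 264 267 270 271 280 336
233  409 399 390 382 383 386 386 386 387 385 383 362 301 271 273 357 360 284 260 341 338 290 271 267 267 269 274 272 276 338
234  411 411 400 388 383 379 382 383 385 384 383 357 297 267 270 329 303 286 353 337 292 269 268 264 266 266 270 271 281 340
235  389 390 392 387 390 381 380 383 380 384 379 358 295 272 266 270 272 316 342 294 269 265 265 264 266 265 271 273 276 339
```

View pics/h.png

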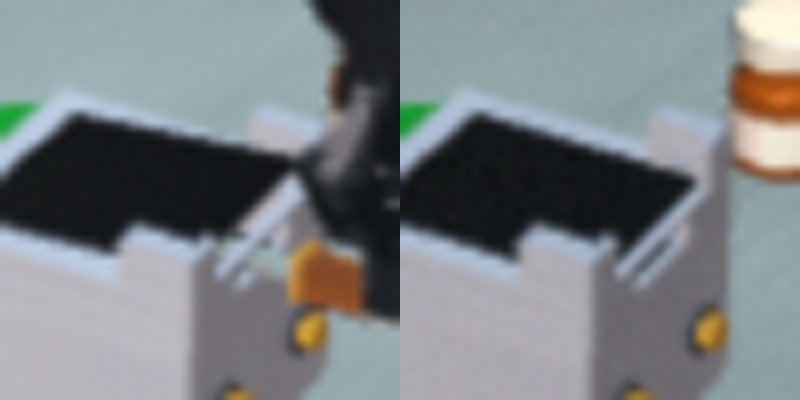

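The left half shows the cover still raised with the blade level: its far front corner is at (295,160), against (295,180) when seated, which is about 10 mm. I'll withdraw the blade and check again by numbers.

```bash
python3 -m jog '[[0,0,0,-0.3,0,0,-1],[0,0,0,-0.5,0,0,-1],[0,0,0,-0.6,0,0,-1],[0,0,0,-0.6,0,0,-1],[0,0,0,-0.6,0,0,-1]]'
python3 -m jog '[[0,0,0,0,0,-1,-1],[0,0,0,0,0,-1,-1],[0,0,0,0,0,-0.8,-1],[0,0,0,0,0,0,-1]]'
python3 - <<'E'
from h import *
goal([.639,-.187,.1685],5.7)
im=cam('side')['img'].astype(int).sum(2)
for y in range(214,232,2): print(y,''.join('%4d'%k for k in im[y,262:292]))
E
```

```text
t: 17.5
tool_pos: [0.4919, 0.1832, 0.0854]
tool_rot: [-3.138, -0.154, 0.001]
contact_force: [-0.5, 0.0, -1.1]
opening: 0.0105
grip_force: 122.3
t: 18.0
tool_pos: [0.4942, 0.1836, 0.1719]
tool_rot: [-3.137, -0.154, -0.008]
contact_force: [-0.4, 0.1, -0.7]
opening: 0.0106
grip_force: 122.3
t 18.0 pos [0.49424391 0.1836352  0.17191271] F [-0.35138726  0.07557697 -0.70879878] open 0.010634095164594622 grip 122.27198123931885
turn [-0.00646837 -0.05524453 -0.01724521] shift cur axes [ 3.59294393 12.76733259  0.12382534] shift goal axes [ 3.57429865 12.77265865  0.113757  ]
214  328 373 394 394 403 404 409 397 387 377 372 370 364 365 361 359 361 366 366 381 411 418 417 417 405 393 381 370 352 350
216  119 125 122 131 153 156 176 200 224 293 326 366 386 382 367 364 365 368 372 391 397 400 399 402 407 409 416 403 358 337
218  122 120 119 118 122 113 118 117 121 116 113 119 120 129 153 157 174 195 214 279 305 345 368 372 385 401 386 315 285 312
220  119 123 116 119 117 121 120 111 121 113 121 118 118 124 117 118 119 111 119 120 120 125 122 124 195 352 350 295 280 258
222  121 119 115 119 120 118 116 116 120 118 114 122 116 117 108 115 121 120 113 121 118 120 162 264 372 397 358 301 287 324
224  117 118 121 120 116 121 119 122 118 114 116 121 110 121 117 122 122 123 110 119 153 251 359 402 418 379 314 285 280 325
226  122 120 119 114 121 119 115 118 117 116 116 111 114 123 119 117 125 118 156 253 362 403 414 391 322 282 277 274 289 328
228  122 119 123 165 260 313 267 226 189 154 127 124 122 151 139 124 130 209 335 401 414 388 353 369 313 278 280 273 284 337
230  149 147 238 359 405 415 413 414 408 404 394 352 318 369 336 210 151 242 370 374 298 300 375 351 299 278 277 274 290 347
```

```bash
python3 -m jog '[[0,0,0,0.275,0.98,0,-1],[0,0,0,0.275,0.98,0,-1],[0,0,0,0.275,0.98,0,-1],[0,0,0,0.275,0.98,0,-1],[0,0,0,0.275,0.98,0,-1]]'
python3 -m jog '[[0,0,0,0.275,0.98,0,-1],[0,0,0,0.275,0.98,0,-1],[0,0,0,0.275,0.98,0,-1],[0,0,0,0.275,0.98,0,-1],[0,0,0,0.275,0.98,0,-1]]'
python3 -m jog '[[0,0,0,0.275,0.98,0,-1],[0,0,0,0.275,0.98,0,-1],[0,0,0,0.275,0.98,0,-1],[0,0,1,0,0,0,-1],[0,0,1,0,0,0,-1]]'
python3 -m jog '[[0,0,1,0,0,0,-1],[0,0,1,0,0,0,-1],[0,0,1,0,0,1,-1],[0,0,0.5,0,0,1,-1],[0,0,0,0,0,1,-1]]'
python3 -m jog '[[0,0,0,0,0,1,-1],[0,0,0,0,0,0.6,-1],[0,0,0,0,0,0,-1]]'
python3 -c "
from h import *
goal([.639,-.187,.009],-21.9)"
```

```text
t: 18.68
tool_pos: [0.5477, 0.0403, 0.1671]
tool_rot: [-3.137, -0.154, 0.006]
contact_force: [0.6, 0.3, -0.8]
opening: 0.0104
grip_force: 122.3
t: 19.3
tool_pos: [0.6032, -0.1017, 0.167]
tool_rot: [-3.137, -0.153, 0.006]
contact_force: [0.4, -0.0, -0.3]
opening: 0.0101
grip_force: 122.3
t: 19.92
tool_pos: [0.6363, -0.1865, 0.1666]
tool_rot: [-3.138, 0.126, 0.006]
contact_force: [-0.1, 0.5, -1.6]
opening: 0.0106
grip_force: 122.2
t: 20.55
tool_pos: [0.6359, -0.1858, 0.0762]
tool_rot: [-3.084, 0.597, 0.006]
contact_force: [-0.3, 0.2, -0.8]
opening: 0.0103
grip_force: 122.3
t: 20.92
tool_pos: [0.6355, -0.1857, 0.0286]
tool_rot: [-3.083, 0.596, 0.008]
contact_force: [-0.1, 0.7, -1.5]
opening: 0.0102
grip_force: 122.3
t 20.925 pos [ 0.63553624 -0.18565592  0.0286058 ] F [-0.07934913  0.72888991 -1.46016224] open 0.01015171926463734 grip 122.26333379745483
turn [-0.00091088  0.061123    0.00039869] shift cur axes [ 0.12732168 -0.00143885  0.65285686] shift goal axes [ 0.1238375  -0.00149514  0.65352658]
```

```bash
python3 -m jog '[[0,0.06,0,0.12,0,0.3,-1],[0,0,0,0,0,0.2,-1],[0,0,0,0,0,0,-1]]'
python3 -m jog '[[0,0,0,0,0,0.1,-1],[0,0,0,0,0,0,-1]]'
```

```text
t: 21.3
tool_pos: [0.641, -0.1879, 0.0165]
tool_rot: [3.083, -0.597, 0.008]
contact_force: [0.5, -0.4, -0.6]
opening: 0.0105
grip_force: 122.3
t: 21.55
tool_pos: [0.641, -0.1879, 0.0136]
tool_rot: [3.083, -0.596, 0.008]
contact_force: [0.1, 0.4, 0.9]
opening: 0.0097
grip_force: 122.3
```

```bash
python3 -m jog '[[0,0,0,0,0,0.08,-1],[0,0,0,0,0,0,-1]]'
python3 -m jog '[[0,0,0,0,0,0.06,-1],[0,0,0,0,0,0,-1]]'
```

```text
t: 21.8
tool_pos: [0.6409, -0.1879, 0.011]
tool_rot: [3.083, -0.596, 0.007]
contact_force: [-0.1, 0.0, -0.8]
opening: 0.0104
grip_force: 122.3
t: 22.05
tool_pos: [0.6409, -0.1878, 0.0092]
tool_rot: [3.084, -0.596, 0.008]
contact_force: [0.2, 0.0, -1.4]
opening: 0.0104
grip_force: 122.3
```

```bash
python3 -m jog '[[0,0,0,0,0,0.05,-1],[0,0,0,0,0,0,-1]]' 20
python3 -m jog '[[0,0,0,0,0,0,-0.6],[0,0,0,0,0,0,-0.4],[0,0,0,0,0,0,0.2],[0,0,0,0,0,0,0.6]]'
python3 -m jog '[[0,0,0,0,0,0,1],[0,0,0,0,0,0,1],[0,0,0,0,0,-0.4,1],[0,0,0,0,0,-1,1],[0,0,0,0,0,-1,1]]'
python3 -m jog '[[0,0,0,0,0,-1,1],[0,0,0,0,0,-1,1],[0,0,0,0,0,-1,1],[0,0,0,-1,0.5,0,1],[0,0,0,-1,0.5,0,1]]'
python3 -m jog '[[0,0,0,-1,0.5,0,1],[0,0,0,-1,0.5,0,1],[0,0,0,-1,0.5,0,1],[0,0,0,-1,0.5,0,1],[0,0,0,0,0,0,1]]'
python3 - <<'E'
from h import *
d=cam('top');s=cam('side')
L=[cv2.resize(c['img'][y:y+h,x:x+w,::-1],(w*3,h*3),interpolation=2) for c,x,y,w,h in((d,150,160,110,140),(s,230,170,150,140))]
cv2.imwrite('pics/i.png',np.hstack(L))
im=d['img'].astype(int);r,g,b=im[...,0],im[...,1],im[...,2]
m=((r-b)>30)[178:246,362:411].astype(np.uint8);n,l,st,c=cv2.connectedComponentsWithStats(m);i=1+np.argmax(st[1:,4]);print('handle',st[i],c[i]+[362,178],onz(d,*(c[i]+[362,178]),.021))
p=s['img'].astype(int);q=((p[...,0]-p[...,2])>30)[190:212,325:350].astype(np.uint8);n,l,st,c2=cv2.connectedComponentsWithStats(q);j=1+np.argmax(st[1:,4]);print(tri(d,c[i]+[362,178],s,c2[j]+[325,190]))
m=((r+g+b>180)&(r-b<=30))[180:222,366:408].astype(np.uint8);n,l,st,c=cv2.connectedComponentsWithStats(m);i=1+np.argmax(st[1:,4]);print('blade',st[i],c[i]+[366,180])
sm=s['img'].astype(int).sum(2)
for y in range(218,230,2): print(y,''.join('%4d'%k for k in sm[y,262:292]))
t0=cv2.imread('pics/top0.png')[:,:,::-1].astype(int)
for n,(x0,y0,x1,y1) in dict(dish=(150,265,186,302),jar=(305,182,330,208),block=(434,232,466,264)).items(): print(n,np.abs(im-t0)[y0:y1,x0:x1].mean())
E
```

```text
t: 22.3
tool_pos: [0.6412, -0.188, 0.0082]
tool_rot: [3.083, -0.596, 0.009]
contact_force: [-0.6, -0.2, 0.6]
opening: 0.0101
grip_force: 122.7
t: 22.8
tool_pos: [0.641, -0.1879, 0.0079]
tool_rot: [3.083, -0.596, 0.008]
contact_force: [-0.0, 0.1, 0.3]
opening: 0.061
grip_force: 0.0
t: 23.42
tool_pos: [0.6407, -0.1878, 0.0814]
tool_rot: [3.083, -0.596, 0.009]
contact_force: [0.2, -0.7, 0.0]
opening: 0.0853
grip_force: 0.0
t: 24.05
tool_pos: [0.5732, -0.1933, 0.1714]
tool_rot: [3.083, -0.596, 0.012]
contact_force: [0.0, -0.4, 0.2]
opening: 0.0853
grip_force: 0.0
t: 24.68
tool_pos: [0.4385, -0.2041, 0.1697]
tool_rot: [3.082, -0.599, 0.01]
contact_force: [0.2, 0.7, -0.5]
opening: 0.0856
grip_force: 0.0
handle [ 13  26  16  30 188] [382.30851064 218.67021277] [ 0.64214972 -0.18664235  0.021     ]
(array([ 0.64271793, -0.18770234,  0.01566302]), np.float64(0.000220958214547998))
blade [ 19   4  13  22 129] [391.15503876 194.10077519]
218  112 118 113 117 119 119 112 122 115 119 115 110 121 129 144 158 169 192 212 280 303 348 363 370 383 394 378 307 281 309
220  118 115 120 115 122 118 119 119 119 114 115 115 116 111 119 117 118 117 119 112 116 113 121 129 199 349 346 297 272 253
222  112 115 118 119 121 119 115 115 119 116 116 123 113 118 110 116 116 117 113 116 117 120 157 259 368 394 353 295 281 325
224  119 113 119 113 112 115 119 113 119 119 116 117 113 117 109 121 113 116 124 124 156 250 356 401 415 381 310 279 278 323
226  115 119 117 118 123 117 116 114 117 121 118 116 119 116 119 119 114 110 154 253 359 398 409 386 319 279 273 271 279 324
228  120 115 125 161 256 304 266 220 188 149 133 130 125 146 135 125 127 209 332 396 411 384 349 365 309 278 274 274 280 332
dish 3.7387387387387387
jar 3.7487179487179487
block 3.494140625
```

The numbers confirm it: the opener lies on the mat 3 mm from where it started, the cover is still up and the bystanders haven't moved. I'm handing the job in.

```bash
python3 -c "
from station import finish_job
print(finish_job())"
```

```text
the job is handed in; nothing more can be done
None
```

I levered the cover past its catches, and it stays up by itself about 10 mm at the front. The opener is back on the mat and the dish, jar and block are undisturbed. The job was handed in at about 25 s on the robot's clock; the hand-in returned no verdict.

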